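# Couple the yellow tow hook to the dolly's hitch pin

### The arm

A 6-joint arm with a two-finger parallel gripper is mounted at the origin on the work surface. World frame = base frame: x ahead of the robot, y to its left, z up, the work surface at z = 0. Lengths are in mm, angles in rad, forces in N, time in s.
With the tool pointing down it reaches from about 250 to 775 mm from the base axis. Payload 4 kg.
Tool frame: the origin (TCP) lies at the very end of the fingers, on their centre line; the grasp point (between the pads) lies 19 mm behind it (ctrl.grip_point_offset is the distance from the TCP to the grasp point, in mm); z points along the fingers, y is the line along which they close (so a half turn about z gives the same grasp; the last joint's range is limited). The gripper opens to 94 mm and grips with 3 to 60 N. Pads are 16 mm wide; open, the fingers measure 119 mm over their backs; the gripper's body (75 mm by 177 mm) begins 78 mm behind the grasp point.
Start: joints at [1.004, 0.087, 1.371, -0, 1.684, -0.103], TCP at [246.055, 491.912, 205.506] pointing down, gripper open.
Joint ranges: [-3.1, 3.1], [-0.76, 2.03], [0.27, 2.55], [-1.08, 4.22], [0.17, 2.65], [-2.57, 2.57]. Speed limits (rad/s): [2.79, 2.79, 3.14, 3.14, 3.14, 3.14].

### API

Orientations are given as [roll, pitch, yaw] about the fixed x, y, z axes, in that order (R = Rz(yaw) Ry(pitch) Rx(roll)).
In Python, from rig import ctrl, vision, ticket gives the robot as it stands. The module is installed in compiled form; this text tells all that it offers.
- The arm moves only by the tool servo_tool, never from a script. Its argument "steps" is one flat list of numbers, 7 for each row, row after row: the finger opening in mm, from 0 to 94, then the shift along the tool's x, y, z in mm, then the turn, a rotation vector about the tool's x, y, z in rad. A call has 1 to 10 rows; each row is the pose to reach, as a shift and turn from the pose commanded when the call began, along the tool's axes at that moment; what a row does not reach only later rows make up. A row lasts 1/10 s, in which the tool goes at most 50 mm and 8.59 degrees, less where a joint would pass 70% of its speed; a pose out of reach is approached as far as the arm can. A call with a gripper value outside its range is refused whole. The fingers move at their own pace and stop on an object; the grip force is fixed at half the most. Time passes only in rows, so rows that repeat a pose let the fingers close. It gives the time, the measured TCP pose, the force, the opening and the grip force at its end, in the units of the state.
- ctrl.observe(): the state, without advancing time (a new reading comes with each control period).
- vision.read_camera(name): name is "scene" or "top" or "wrist"; returns a dict with "image" (400x640x3 uint8, red, green, blue), "z_map" (400x640 float32, mm along the optical axis (not along the pixel's ray), 0 where there is no reading), "fovy" (degrees; the focal length in pixels is half the picture's height over the tangent of half this angle, whatever the lens; pixels are square), "cx", "cy" (the principal point, pixels), "xyz" and "attitude" of the camera in the world. Camera axes: x right, y down, z forward; pixel columns grow to the right and rows downward; lengths in mm; the calibration is good to about 2 mm. A picture is of the moment at which its call begins.
- ticket.hand_in(): hands the job in; it is judged then, once.
The state is a dict: "time_s": time; "joint_positions": joint angles; "qd": joint speeds; "effort": joint torques, N m; "position": TCP position; "ee_rot": TCP orientation; "force": force on the tool from outside, world axes, zero at the start; "ft_torque": the same for the moment, N m; "finger_gap": finger opening in mm; "finger_force": force on a finger pad.
Only numpy, scipy, OpenCV 4.12 (cv2) and the standard library are available. Lean on these libraries where they do the work, as an engineer would, in place of code of your own. Each camera call takes 0.05 s, during which the arm holds its last target. There are 200 camera calls.

### The job

Couple the yellow tow hook to the dolly: take it by its black grip block and push its open mouth onto the orange-capped hitch pin until the red sprung latch flips shut behind the pin, then let go, leaving the hook lying on the tongue and the table. Leave the green hook where it lies.

Things in the scene. Friction and masses are not known exactly. Their poses are not given: they have to be found in the camera images.
- yellow_hook_grip (a point): Centre of the yellow hook's black grip block (44 mm along x, 26 along y, 46 tall), 43 mm above the hook's underside. Hook axes: x towards the open mouth, z up. Hook 22 mm thick, about 0.45 kg, balanced near the block, reaching from 100 mm behind this point (steel eye) to 131 mm ahead (tips). Mouth 36 mm wide, about 50 at the tips; its round throat ends 46 mm ahead of this point.
- yellow_hook_latch (a joint): Angle of the yellow hook's red latch, 112 mm ahead of the grip block's centre: 0 shut across the mouth, 1.45 rad swung fully inwards along one arm. A light spring drives it shut (some 2 to 4 N at the pin). It springs back once the pin's axis is within 65 mm ahead of the block's centre; the pin meets the throat's end at 53 mm.
- pin (a point): Axis of the dolly's fixed upright hitch pin, 30 mm above the table. Steel neck 14 mm thick, bare from 6 to 54 mm above the table; over it an orange cap 40 mm wide (top at 63 mm) that cannot pass the throat. Under it a tongue 6 mm thick: a 68 mm disc, and a 50 mm bar along this point's +x to the dolly, 105 mm away. Its -x side is open. Hook level, underside some 10 mm up, when pushing on.
- green_hook_grip (a point): Centre of the grip block of the green tow hook, of the same shape and size as the yellow one: not to be used or moved.

How it is judged (in metres and radians):
On the way:
1. the pin, between the arms of the yellow hook, pushes the latch open (value of joint yellow_hook_latch above 0.6 rad and x of pin in the frame of yellow_hook_grip between 0.045 and 0.115 m and y of pin in the frame of yellow_hook_grip between -0.025 and 0.025 m), for 0.05 s.
At the end, for the whole second after the job is handed in: The pin is in the yellow hook: its axis 45 to 106 mm ahead of the grip block's centre and within 25 mm of the hook's middle line, the latch shut behind it (under 0.15 rad). The hook lies tilted under 0.2 rad, the grip block's centre under 60 mm above the table (value of joint yellow_hook_latch below 0.15 rad and x of pin in the frame of yellow_hook_grip between 0.045 and 0.106 m and y of pin in the frame of yellow_hook_grip between -0.025 and 0.025 m and angle between yellow_hook_grip's own z axis and vertical below 0.2 rad and height (world z) of yellow_hook_grip below 0.06 m); the robot touches nothing.
It fails at once if the green hook is moved by more than 30 mm (distance of green_hook_grip from where it was at the start of the episode above 0.03 m).
It also fails if it takes over 40 s, if anything falls off the work surface, if the arm or the gripper's body presses on something with over 40 N, if the wrist force passes 120 N, or if a joint passes its speed limit or range.

## Working session

There is one attempt and no reset: what is moved stays moved. The work goes in short steps, Python scripts to look and compute and a tool call to move; the robot and the scene stay as the last step left them, time stands still between calls to the robot, and variables do not carry over. Pictures are saved under pics/ and viewed, at most 10 in all, crops included, and the job is handed in when it is done.

Besides the shell and the picture viewer there is one more tool, called after "Call:" in YAML: its name, and indented under it one key for each argument. servo_tool: Moves the arm, as the interface text tells. Its arguments: {"type":"object","properties":{"steps":{"type":"array","items":{"type":"number"}}},"required":["steps"]}

```bash
mkdir -p pics; cat > h.py <<'E'
import numpy as np, cv2
from rig import ctrl, vision, ticket
from scipy.spatial.transform import Rotation as R
def cam(n, save=None):
    d=vision.read_camera(n)
    if save: cv2.imwrite('pics/'+save, cv2.cvtColor(d['image'],cv2.COLOR_RGB2BGR))
    return d
def cloud(d):
    f=200/np.tan(np.radians(d['fovy'])/2); z=d['z_map']
    v,u=np.mgrid[:z.shape[0],:z.shape[1]]
    p=np.stack([(u-d['cx'])/f*z,(v-d['cy'])/f*z,z],-1)
    a=np.array(d['attitude'])
    M=a if a.shape==(3,3) else R.from_euler('xyz',a).as_matrix()
    return p@M.T+np.array(d['xyz'])
E
python3 - <<'E'
from h import *
d=cam('top','top.png'); print(d['xyz'],d['attitude'],d['fovy'],d['cx'],d['cy'])
P=cloud(d); np.save('top.npy',P); print(P[200,320],P[::80,::120,2].round())
cam('scene','scene.png'); print(ctrl.observe())
E
```

```text
[435.469686    17.42559684 889.93229646] [-2.99621981 -0.03242274 -1.54713935] 47.660634894026295 323.2535389742598 201.7204578697816
[569.51796604  -1.76338443   1.52159319] [[  0.   0.   1. 169.   0.  -1.]
 [ 88.   2.   0.  82.   4.  54.]
 [ 61.   2.   2.   6.   1.  37.]
 [  1.   1.   0.   2.  -2.   0.]
 [  2.  -0.  -1.  -0.   1.   1.]]
{'time_s': 0.1, 'joint_positions': array([ 1.00390664e+00,  8.78665253e-02,  1.37208593e+00, -3.46787227e-05,
        1.68363294e+00, -1.03120986e-01]), 'qd': array([-0.00095402,  0.00063153, -0.00129955, -0.00025977, -0.00076325,
       -0.00062997]), 'effort': array([ 2.31612546e-03, -3.41251624e+01, -3.03302586e+01,  7.19910627e-02,
        3.04011733e-02, -1.07898668e-04]), 'position': array([245.78028039, 491.46509918, 204.43792986]), 'ee_rot': array([-3.13960694e+00, -1.70847279e-04,  2.67781992e+00]), 'force': array([ 0.33491111, -0.60344366, -0.28529476]), 'ft_torque': array([ 0.01890242, -0.00712919,  0.07038992]), 'finger_force': 0.0, 'finger_gap': 93.83298148816837}
```

View pics/top.png

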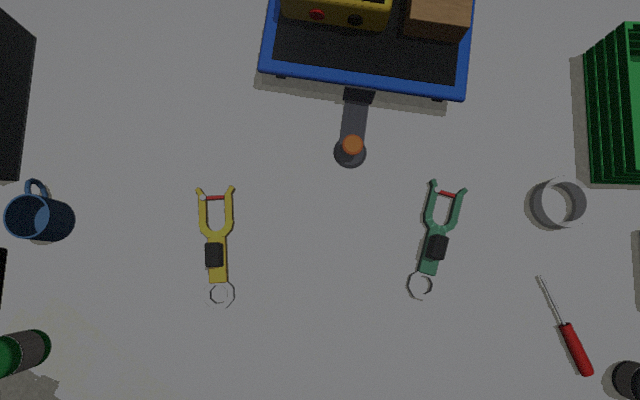

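View pics/scene.png

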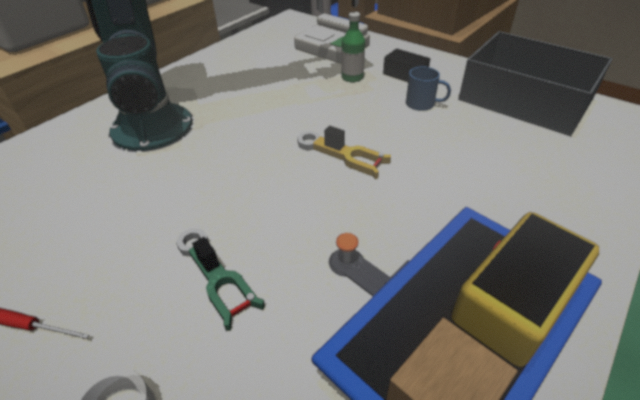

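The top view shows the yellow grip block at about (214,255) with its mouth up at (215,190). The orange cap is at (352,145), with the tongue going up to (358,97). The green hook's block is at (437,247). Next I'll work out world positions.

```bash
python3 - <<'E'
from h import *
P=np.load('top.npy'); im=cv2.imread('pics/top.png'); hsv=cv2.cvtColor(im,cv2.COLOR_BGR2HSV)
v,u=np.mgrid[:400,:640]
def box(a,b,c,d): return (u>=a)&(u<=b)&(v>=c)&(v<=d)
H,S,V=cv2.split(hsv)
def st(n,m): q=P[m]; print(n,m.sum(),np.median(q,0).round(1),((q.min(0)+q.max(0))/2).round(1),q.min(0).round(),q.max(0).round())
st('block',box(195,235,235,275)&(P[...,2]>58))
st('cap',box(335,370,130,160)&(P[...,2]>57))
st('gblock',box(415,460,225,265)&(P[...,2]>58))
ym=box(190,240,180,310)&(S>120)&(H>15)&(H<35)&(P[...,2]>12)&(P[...,2]<32); st('yel',ym)
q=P[ym][:,:2]
# arms left/right mid at several x slices
for x in np.arange(q[:,0].min(),q[:,0].max(),10):
    s=q[abs(q[:,0]-x)<5]
    if len(s): print(round(x),s[:,1].min().round(1),s[:,1].max().round(1),((s[:,1].min()+s[:,1].max())/2).round(1))
# tongue
for r in range(95,140,6):
    m=[c for c in range(325,385) if V[r,c]<95 and P[r,c,2]<20]
    if m: print(r,m[0],m[-1],P[r,m[0]].round(),P[r,m[-1]].round())
cv2.imwrite('pics/c1.png',cv2.resize(im[80:320,180:380],None,fx=2.5,fy=2.5,interpolation=cv2.INTER_CUBIC))
E
```

```text
block 381 [456.  190.6  66.1] [456.4 111.3 474.1] [435.  17.  58.] [478. 205. 890.]
cap 339 [668.5 -58.1  63.2] [562.7 -30.  473.6] [435. -77.  57.] [690.  17. 890.]
gblock 364 [ 479.3 -220.1   66.4] [ 469.3 -110.2  474.1] [ 435. -238.   58.] [503.  17. 890.]
yel 1171 [502.5 186.7  22.3] [496.9 202.   22.7] [405. 165.  15.] [589. 238.  30.]
405 171.3 203.5 187.4
415 171.5 203.7 187.6
425 172.0 204.7 188.4
435 173.1 204.5 188.8
445 173.2 177.8 175.5
455 175.7 180.0 177.8
465 176.4 180.2 178.3
475 176.9 181.3 179.1
485 177.2 209.7 193.4
495 174.1 221.3 197.7
505 167.4 227.9 197.6
515 165.8 228.6 197.2
525 165.5 228.9 197.2
535 167.0 229.8 198.4
545 169.0 230.3 199.6
555 169.4 232.7 201.0
565 170.2 233.8 202.0
575 170.8 237.7 204.2
585 167.5 238.5 203.0
95 326 384 [789.  -9.  -1.] [ 793. -129.    1.]
101 335 384 [775. -27.   3.] [ 780. -129.    1.]
107 343 382 [763. -44.   3.] [ 767. -125.   -0.]
113 343 367 [749. -44.   7.] [751. -93.   6.]
119 342 366 [738. -42.   3.] [739. -91.   4.]
125 341 365 [725. -41.   3.] [724. -89.   9.]
131 340 364 [713. -39.  -2.] [712. -87.   9.]
137 340 364 [698. -39.   7.] [700. -87.   8.]
```

View pics/c1.png

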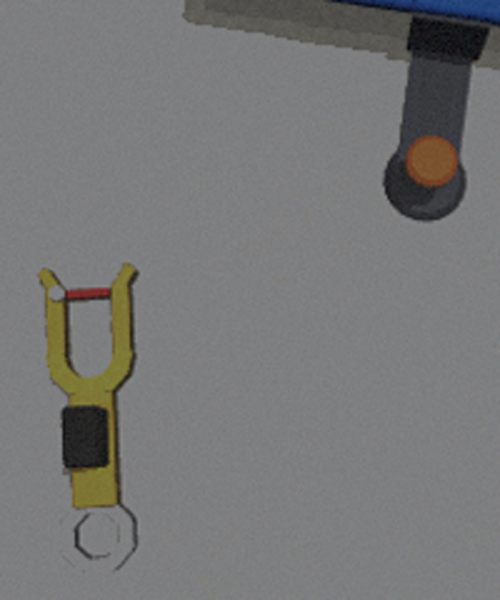

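The crop shows the hook with its mouth pointing away from the robot (yaw about +0.09) and the latch shut. The tongue direction is about -0.105 rad. My estimates are block (456,191) and pin (668.5,-58). First move: above the block.

```bash
cat >> h.py <<'E'
def plan(p,yaw):
    s=ctrl.observe(); M=R.from_euler('xyz',s['ee_rot']); T=R.from_euler('xyz',[np.pi,0,yaw])
    print('pos',s['position'].round(1),'rpy',s['ee_rot'].round(3),'F',s['force'].round(1),'gap',round(s['finger_gap'],1),'t',s['time_s'])
    print('shift',M.inv().apply(np.array(p)-s['position']).round(1),'turn',(M.inv()*T).as_rotvec().round(4))
E
python3 -c "
from h import *
plan([456,191,150],0.09+np.pi)"
```

```text
pos [245.8 491.5 204.4] rpy [-3.14  -0.     2.678] F [ 0.3 -0.6 -0.3] gap 93.8 t 0.1
shift [-322.4 -174.6   54.7] turn [-0.0019 -0.0007 -0.5538]
```

Call:
servo_tool:
  steps: [94, -40, -22, 7, 0, 0, -0.07, 94, -80, -44, 14, 0, 0, -0.14, 94, -120, -65, 21, 0, 0, -0.21, 94, -160, -87, 28, 0, 0, -0.28, 94, -200, -109, 35, 0, 0, -0.35, 94, -240, -131, 42, 0, 0, -0.42, 94, -280, -152, 49, 0, 0, -0.49, 94, -322, -174, 54, 0, 0, -0.554, 94, -322, -174, 54, 0, 0, -0.554, 94, -322, -174, 54, 0, 0, -0.554]

```text
time_s: 1.1
position: [456.1, 191.5, 150.8]
ee_rot: [3.141, -0.002, -3.055]
force: [-0.2, 0.8, 0.3]
finger_gap: 94.0
finger_force: 0.0
```

```bash
python3 - <<'E'
from h import *
d=cam('wrist','w1.png'); P=cloud(d); np.save('w1.npy',P)
m=(P[...,2]>55)&(P[...,2]<75)&(abs(P[...,0]-456)<50)&(abs(P[...,1]-191)<40)&(d['z_map']>0)
q=P[m]; print(m.sum(),q.min(0),q.max(0),q.mean(0))
if m.sum()>20: print(cv2.minAreaRect(q[:,:2].astype(np.float32)))
plan([456,191,29],0.09+np.pi)
E
```

```text
1197 [433.36415557 179.69441801  55.68780162] [478.01526768 208.18480035  68.59559898] [454.37266859 193.66878687  65.66071624]
((455.4726867675781, 193.59983825683594), (42.999359130859375, 25.63223648071289), 5.517200469970703)
pos [455.8 192.5 151.1] rpy [ 3.141e+00 -1.000e-03 -3.052e+00] F [ 0.3  0.1 -0.2] gap 94.5 t 1.15
shift [ -0.3  -1.6 122.1] turn [ 0.0007 -0.0012 -0.0008]
```

View pics/w1.png

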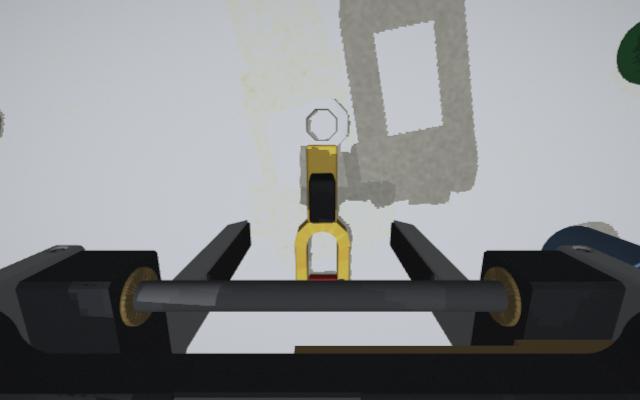

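The wrist view shows the black block at (322,197), centred between the fingers and aligned with them. It measures (455.5,193) with yaw 0.096. I'll descend and grip.

Call:
servo_tool:
  steps: [94, 0, -0.5, 40, 0, 0, 0, 94, 0, -0.5, 80, 0, 0, 0, 94, 0, -0.5, 110, 0, 0, 0, 94, 0, -0.5, 121, 0, 0, 0, 94, 0, -0.5, 121, 0, 0, 0, 0, 0, -0.5, 121, 0, 0, 0, 0, 0, -0.5, 121, 0, 0, 0, 0, 0, -0.5, 121, 0, 0, 0, 0, 0, -0.5, 121, 0, 0, 0, 0, 0, -0.5, 121, 0, 0, 0]

```text
time_s: 2.15
position: [456.7, 191.8, 31.2]
ee_rot: [3.141, 0.001, -3.052]
force: [-0.5, -0.3, -0.4]
finger_gap: 57.3
finger_force: 0.0
```

Call:
servo_tool:
  steps: [0, 0, 0, 0, 0, 0, 0, 0, 0, 0, 0, 0, 0, 0, 0, 0, 0, 0, 0, 0, 0, 0, 0, 0, 0, 0, 0, 0]

```text
time_s: 2.55
position: [456.2, 192.1, 30.4]
ee_rot: [3.141, -0.0, -3.051]
force: [1.0, -1.7, 0.1]
finger_gap: 25.6
finger_force: 30.0
```

```bash
python3 - <<'E'
from h import *
plan([456,191,29],0.09+np.pi)
E
```

```text
pos [456.2 192.1  30.4] rpy [ 3.141 -0.    -3.051] F [ 1.  -1.7  0.1] gap 25.6 t 2.55
shift [ 0.3 -1.1  1.4] turn [ 0.0009 -0.      0.0001]
```

```bash
python3 - <<'E'
from h import *
plan([505,-41,70],-0.105+np.pi)
E
```

```text
pos [456.2 192.1  30.4] rpy [ 3.141 -0.    -3.051] F [ 1.  -1.7  0.1] gap 25.6 t 2.55
shift [ -27.6 -236.5  -39.8] turn [ 9.000e-04 -1.000e-04  1.951e-01]
```

Call:
servo_tool:
  steps: [0, 0, 0, -15, 0, 0, 0, 0, 0, 0, -40, 0, 0, 0, 0, -4, -30, -40, 0, 0, 0.03, 0, -8, -65, -40, 0, 0, 0.06, 0, -13, -105, -40, 0, 0, 0.1, 0, -18, -145, -40, 0, 0, 0.14, 0, -23, -185, -40, 0, 0, 0.18, 0, -26, -218, -40, 0, 0, 0.195, 0, -27.6, -236.5, -40, 0, 0, 0.195, 0, -27.6, -236.5, -40, 0, 0, 0.195]

```text
time_s: 3.55
position: [504.3, -43.7, 68.9]
ee_rot: [-3.141, -0.003, 3.033]
force: [-0.0, 0.1, -5.1]
finger_gap: 26.0
finger_force: 30.0
```

```bash
python3 - <<'E'
from h import *
ds={n:cam(n,n+'2.png') for n in('top','scene','wrist')}
d=ds['top'];P=cloud(d)
v,u=np.mgrid[:400,:640]
H,S,V=cv2.split(cv2.cvtColor(d['image'],cv2.COLOR_RGB2HSV))
m=(S>120)&(H>18)&(H<35)&(P[...,2]>40)&(P[...,2]<75)&(P[...,0]<660)&(abs(P[...,1]+40)<60)
q=P[m]; print('hook top',m.sum(),q.min(0),q.max(0),np.median(q,0))
for x in range(550,650,10):
    s=q[abs(q[:,0]-x)<5]
    if len(s): print(x,s[:,1].min().round(1),s[:,1].max().round(1),np.median(s[:,2]).round(1))
m=(S>120)&(H<16)&(P[...,2]>57)&(P[...,2]<70)&(P[...,0]>630)&(abs(P[...,1]+58)<40)
q=P[m];print('cap',m.sum(),(q.min(0)+q.max(0))/2,q.mean(0))
a,b=ds['top']['image'][90:290,240:460],ds['wrist']['image']
o=np.hstack([cv2.resize(a,(440,400)),cv2.resize(ds['scene']['image'][130:330,220:400],(360,400))])
cv2.imwrite('pics/c2.png',cv2.cvtColor(o,cv2.COLOR_RGB2BGR))
plan([505,-41,41],-0.105+np.pi)
E
```

```text
hook top 299 [451.62224173 -57.38770023  56.88687754] [628.50147685 -20.80491076  64.59539523] [467.57825913 -39.31099746  60.93828006]
560 -20.8 -20.8 61.4
570 -24.4 -22.5 60.2
580 -25.9 -24.1 61.9
590 -25.8 -25.8 64.0
600 -29.5 -29.3 60.0
610 -31.2 -29.3 60.1
630 -34.6 -34.5 60.1
cap 306 [669.66587    -58.52323043  62.51235923] [668.82504372 -58.64964555  62.81289176]
pos [504.  -40.5  69.3] rpy [ 3.141e+00 -3.000e-03  3.037e+00] F [ 0.2  0.6 -4.7] gap 26.3 t 3.7
shift [-1.1 -0.4 28.3] turn [ 0.0011 -0.0027  0.0003]
```

View pics/c2.png

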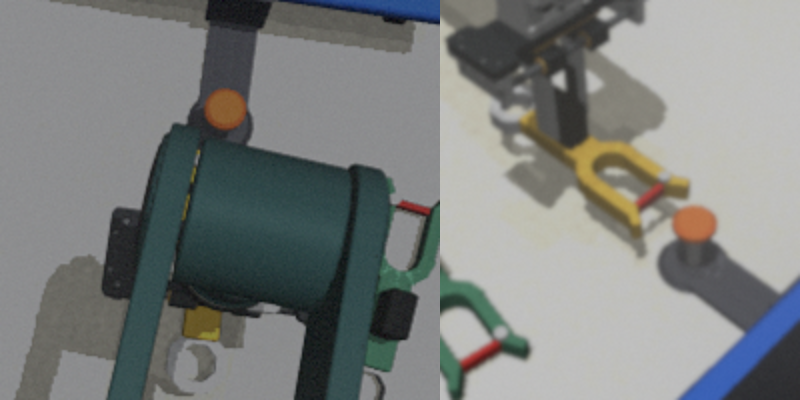

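The crop shows the hook held level with its mouth aligned to the orange pin. The green hook is untouched. I'll lower it to push height and then advance.

Call:
servo_tool:
  steps: [0, 0, -0.5, 14, 0, 0, 0, 0, -1, -0.5, 28, 0, 0, 0, 0, -1, -0.5, 28, 0, 0, 0, 0, -12, -0.5, 28, 0, 0, 0, 0, -22, -0.5, 28, 0, 0, 0, 0, -30, -0.5, 28, 0, 0, 0, 0, -36, -0.5, 28, 0, 0, 0, 0, -42, -0.5, 28, 0, 0, 0, 0, -48, -0.5, 28, 0, 0, 0, 0, -54, -0.5, 28, 0, 0, 0]

```text
time_s: 4.7
position: [558.0, -47.3, 42.1]
ee_rot: [3.141, -0.003, 3.037]
force: [-3.2, -0.4, -4.9]
finger_gap: 25.7
finger_force: 30.0
```

```bash
python3 - <<'E'
from h import *
d=cam('scene'); cv2.imwrite('pics/s3.png',cv2.cvtColor(cv2.resize(d['image'][130:330,220:400],(540,600)),cv2.COLOR_RGB2BGR))
f=np.array([np.cos(.105),-np.sin(.105),0]); q=ctrl.observe()['position']; e=np.array([668.8,-58.5,0])-q
print('ahead',e@f,'lat',f[0]*e[1]-f[1]*e[0])
plan(np.r_[np.array([668.8,-58.5])-56*f[:2],41],-0.105+np.pi)
E
```

```text
ahead 110.39252725260502 lat 0.47262979614902534
pos [559.  -47.4  42. ] rpy [ 3.141e+00 -1.000e-03  3.037e+00] F [-1.1  1.2 -5.2] gap 26.2 t 4.75
shift [-54.4   0.5   0.9] turn [ 0.0004 -0.0014  0.0002]
```

View pics/s3.png

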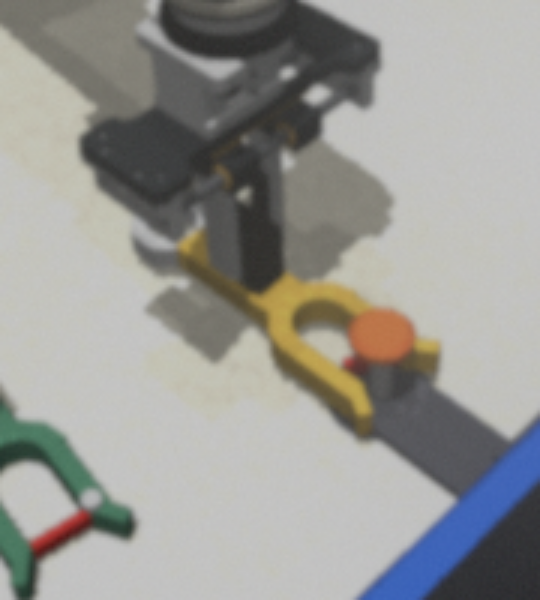

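The pin is between the tips and starting to push the red latch inwards at (352,362). I'll keep pushing.

Call:
servo_tool:
  steps: [0, -6, 0, 0, 0, 0, 0, 0, -12, 0, 0, 0, 0, 0, 0, -18, 0, 0, 0, 0, 0, 0, -24, 0, 0, 0, 0, 0, 0, -30, 0, 0, 0, 0, 0, 0, -36, 0, 0, 0, 0, 0, 0, -42, 0, 0, 0, 0, 0, 0, -48, 0, 0, 0, 0, 0, 0, -53, 0, 0, 0, 0, 0, 0, -55, 0, 0, 0, 0, 0]

```text
time_s: 5.75
position: [614.2, -53.7, 42.6]
ee_rot: [-3.141, 0.001, 3.036]
force: [-0.7, -0.0, -5.7]
finger_gap: 25.3
finger_force: 30.0
```

Call:
servo_tool:
  steps: [0, 0, 0, 0, 0, 0, 0, 0, 0, 0, 0, 0, 0, 0, 0, 0, 0, 0, 0, 0, 0]

```text
time_s: 6.05
position: [613.1, -53.2, 42.4]
ee_rot: [3.142, -0.0, 3.037]
force: [0.8, -0.6, -5.2]
finger_gap: 26.1
finger_force: 30.0
```

```bash
python3 - <<'E'
from h import *
d=cam('scene'); cv2.imwrite('pics/s4.png',cv2.cvtColor(cv2.resize(d['image'][160:320,250:400],(562,600)),cv2.COLOR_RGB2BGR))
f=np.array([np.cos(.105),-np.sin(.105),0]); q=ctrl.observe()['position']; e=np.array([668.8,-58.5,0])-q
print('ahead',e@f,'lat',f[0]*e[1]-f[1]*e[0]); plan(q,-0.105+np.pi)
E
```

```text
ahead 55.88071774924537 lat 0.5689943824696808
pos [613.2 -53.2  42.5] rpy [ 3.142 -0.     3.037] F [-0.8 -0.7 -4.6] gap 25.5 t 6.1
shift [0. 0. 0.] turn [ 0.     -0.0001  0.0002]
```

View pics/s4.png

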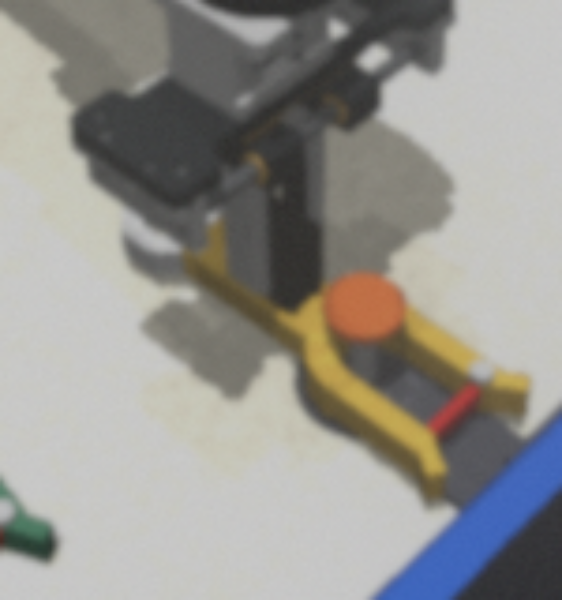

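The latch is shut across the mouth at (455,408) behind the pin. I'll lower the hook onto the tongue, release it and retreat.

Call:
servo_tool:
  steps: [0, 0, 0, 3, 0, 0, 0, 0, 0, 0, 5, 0, 0, 0, 0, 0, 0, 5, 0, 0, 0, 70, 0, 0, 5, 0, 0, 0, 70, 0, 0, 5, 0, 0, 0, 70, 0, 0, 5, 0, 0, 0, 70, 0, 0, 5, 0, 0, 0, 70, 0, 0, 5, 0, 0, 0, 70, 0, 0, 5, 0, 0, 0, 70, 0, 0, 5, 0, 0, 0]

```text
time_s: 7.1
position: [613.4, -53.2, 37.5]
ee_rot: [3.142, 0.0, 3.037]
force: [0.0, -0.8, 0.4]
finger_gap: 69.9
finger_force: 0.0
```

Call:
servo_tool:
  steps: [70, 0, 0, -15, 0, 0, 0, 70, 0, 0, -45, 0, 0, 0, 70, 0, 0, -80, 0, 0, 0, 70, 40, 0, -110, 0, 0, 0, 70, 80, 0, -130, 0, 0, 0, 70, 120, 0, -150, 0, 0, 0, 70, 160, 0, -150, 0, 0, 0, 70, 200, 0, -150, 0, 0, 0, 70, 200, 0, -150, 0, 0, 0, 70, 200, 0, -150, 0, 0, 0]

```text
time_s: 8.1
position: [414.6, -32.3, 189.0]
ee_rot: [-3.141, 0.004, 3.037]
force: [0.2, 0.4, -0.1]
finger_gap: 69.7
finger_force: 0.0
```

```bash
python3 - <<'E'
from h import *
d=cam('scene'); t=cam('top')
o=np.hstack([cv2.resize(d['image'][160:320,250:400],(422,450)),cv2.resize(t['image'][80:260,280:430],(375,450))])
cv2.imwrite('pics/s5.png',cv2.cvtColor(o,cv2.COLOR_RGB2BGR))
plan([400,0,200],np.pi)
E
```

```text
pos [415.5 -32.5 188.4] rpy [-3.142e+00  2.000e-03  3.037e+00] F [-1.2  0.2  0.3] gap 70.1 t 8.2
shift [ 18.8  30.7 -11.7] turn [-0.0002  0.0019 -0.1048]
```

View pics/s5.png

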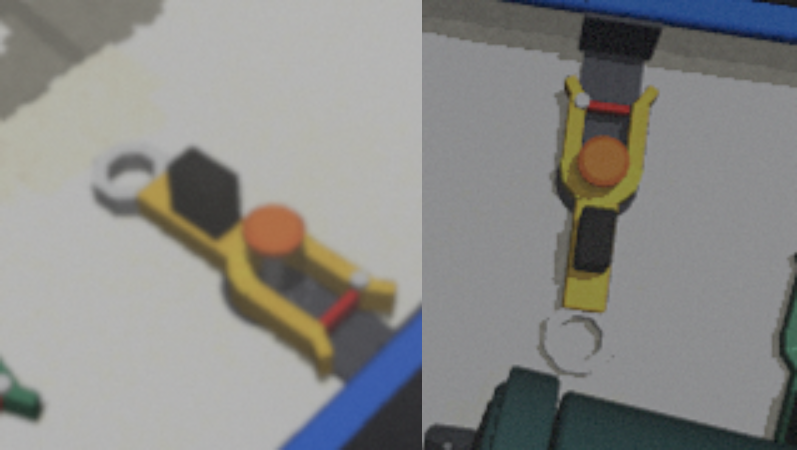

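Both views show the hook lying flat with the pin inside it, the latch shut behind the pin, and the arm clear.

```bash
python3 -c "
from rig import ticket
print(ticket.hand_in())"
```

```text
the job is handed in; nothing more can be done
None
```

The yellow hook is coupled: the pin is in its throat, the latch is shut behind it, the hook is released and lying flat, I left the green hook alone, and the job is handed in at about 8 s (no verdict was returned).

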